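# Dispense one chocolate ball into a mug

### The job

Stand the empty mug on the worktop right under the chocolate-ball dispenser's spout, with the lip just inside the dispenser-side edge of its mouth, ready to catch a ball. Then swing the dispenser's sprung lever right round to its stop, just once, and let go so that it springs home: exactly one ball must roll into the mug, which stays standing under the spout. Leave the milk jug and the spice jar where they are.

Things in the scene. Friction and masses are not known exactly. Their poses are not given: they have to be found in the camera images.
- mug: pale green stoneware mug standing on the worktop, 74 high, wall about 5 thick at the rim. Origin on the underside, z up. The round bowl (81 diameter at the rim, 68 at the foot, 70 inside) has its axis at (0, +13.5) in the mug's own frame; the handle points to own -y, reaches 54 from the origin (67 from the bowl's axis), is 9 thick and runs from 10 to 68 up.
- mug_mouth (a point): centre of the mug's mouth, on the bowl's axis at rim height (74 above the mug's foot). Axes as the mug's.
- dispenser: chocolate-ball dispenser, fixed: black foot 150 x 150, pedestal, white housing (170 deep, from 35 right to 85 left of the origin, 157 to 208 high), clear upright magazine tube (47 diameter, steel cap, top at 291) on its left, sloping steel chute 53 wide in front. Origin on the worktop on the lever's upright turning axis; own -x is the front with the chute, z up.
- spout_lip (a point): middle of the chute's lower front edge, 115 in front of the dispenser's axis, 95 above the worktop; the underside there is 90 up, the side walls reach about 116 up, and the chute rises backwards at 13 degrees. The ball rolls out here towards the dispenser's own -x.
- lever (a joint): lever's turn about the dispenser's upright axis, rad: 0 home, 1.30 at the stop; grows counter-clockwise seen from above. The arm sticks out of the housing's right side; its end travels from right front to right rear, away from the robot. A spring pulls it home (2 N at the knob at home, 8 N at the stop). The ball drops only close to the stop.
- lever_knob (a point): middle of the lever's black upright round knob: 22 diameter, 63 tall, its top at 243 and its foot at 180 above the worktop, on the arm's end 120 from the turning axis; at home it lies at 125 degrees clockwise from the dispenser's own +x (seen from above).
- choc_1: dark brown chocolate ball, 36 diameter, number 1 from the bottom of the dispenser's magazine, the one in the pocket that comes out next. Origin at its lowest point as loaded; turns with the ball.
- choc_2: dark brown chocolate ball, 36 diameter, number 2 from the bottom of the dispenser's magazine. Origin at its lowest point as loaded; turns with the ball.
- choc_3: dark brown chocolate ball, 36 diameter, number 3 from the bottom of the dispenser's magazine. Origin at its lowest point as loaded; turns with the ball.
- choc_1_center (a point): centre of chocolate ball 1
- choc_2_center (a point): centre of chocolate ball 2
- choc_3_center (a point): centre of chocolate ball 3
- milk_jug: bystander: pale green bellied milk jug with a handle, 70 x 80 x 83 high, standing on the worktop near the robot, to the left of the dispenser; origin on its underside.
- spice_jar: bystander: small glass spice jar with a black cap, 40 diameter, 105 high, standing to the left of the dispenser beside the sink; origin on its underside.

How it is judged:
On the way, in this order (a step that is already met when the one before it is completed fails the run):
1. the mug stands upright on the worktop with the spout's lip over its mouth, the lever still at home (horizontal distance between mug_mouth and spout_lip below 0.045 m and angle between mug's own z axis and vertical below 0.12 rad and height (world z) of mug below 0.004 m and linear speed of mug below 0.02 m/s and value of joint lever below 0.1 rad), for 0.2 s.
2. the lever has been swung to its stop with the mug standing under the spout (value of joint lever above 1.2 rad and horizontal distance between mug_mouth and spout_lip below 0.045 m and angle between mug's own z axis and vertical below 0.12 rad), for 0.1 s.
At the end, for the whole second after the job is handed in: Ball 1 rests in the mug (within 30 mm of its axis, centre below 60 mm); the mug stands upright (0.12 rad) and still on the worktop, mouth centre within 45 mm of the lip seen from above; the lever is home (below 0.06 rad); the other two balls are still in the dispenser (horizontal distance between choc_1_center and mug_mouth below 0.03 m and height (world z) of choc_1_center below 0.06 m and linear speed of choc_1 below 0.05 m/s and horizontal distance between mug_mouth and spout_lip below 0.045 m and angle between mug's own z axis and vertical below 0.12 rad and height (world z) of mug below 0.004 m and linear speed of mug below 0.02 m/s and value of joint lever below 0.06 rad and height (world z) of each of choc_2_center, choc_3_center above 0.17 m); the robot touches nothing.
It fails at once if a second ball comes out of the dispenser (height (world z) of any of choc_2_center, choc_3_center below 0.15 m).
It fails at once if the milk jug or the spice jar is moved by more than 30 mm or tipped (distance of any of milk_jug, spice_jar from where it was at the start of the episode above 0.03 m or angle between any of milk_jug, spice_jar's own z axis and vertical above 0.3 rad).
It also fails if it takes over 61 s, if anything falls off the work surface, if the arm or the gripper's body presses on something with over 40 N, if the wrist force passes 120 N, or if a joint passes its speed limit or range.

### The arm

A 6-joint arm with a two-finger parallel gripper is mounted at the origin on a cart in front of the work surface, level with it; the furniture and walls round the work are solid. World frame = base frame: x ahead of the robot, y to its left, z up, the work surface at z = 0. Lengths are in m, angles in rad, forces in N, time in s.
With the tool pointing down it reaches from about 0.3 to 0.825 m from the base axis. Payload 5.4 kg.
Tool frame: the origin (TCP) lies at the very end of the fingers, on their centre line; the grasp point (between the pads) lies 19 mm behind it; z points along the fingers, y is the line along which they close (so a half turn about z gives the same grasp; the last joint's range is limited). The gripper opens to 92 mm and grips with 3 to 60 N. Pads are 20 mm wide; open, the fingers measure 128 mm over their backs; the gripper's body (75 mm by 189 mm) begins 69 mm behind the grasp point.
Start: joints at [0.959, 0.158, 1.597, -0, 1.386, -0.21], TCP at [0.225, 0.529, 0.215] pointing down, gripper open.
Joint ranges: [-2.91, 2.91], [-0.94, 2.29], [0.18, 2.7], [-1.29, 4.43], [0.17, 2.64], [-3, 3]. Speed limits (rad/s): [2.57, 2.57, 3.14, 3.14, 3.14, 3.14].

### API

Orientations are given as a unit quaternion [x, y, z, w].
In Python, from bench import env gives the robot as it stands.
- The arm moves only by the tool drive_tool, never from a script. Its argument "series" is one flat list of numbers, 5 for each row, row after row: the closure, from 0 (fully open) to 1 (shut), then the shift along the world's x, y, z normalised to -1 to 1, where 1 is 0.15 m, then the turn about the world's z normalised to -1 to 1, where 1 is 0.5 rad. A call has 1 to 12 rows; each row shifts and turns the commanded pose from where the row before left it; what a row does not reach is not made up. A row lasts 1/12 s, in which the tool goes at most 41.7 mm and 7.16 degrees, less where a joint would pass 70% of its speed; a pose out of reach is approached as far as the arm can. A call with a number of a shift or a turn outside -1 to 1 is refused whole. A call with a gripper value outside its range is refused whole. The fingers move at their own pace and stop on an object; "newtons" is the grip in N (left out, the last holds). Time passes only in rows, so rows that do not move let the fingers close. It gives the time, the measured TCP pose, the force, the opening and the grip force at its end, in the units of the state.
- env.sense(): the state, without advancing time (a new reading comes with each control period).
- env.read_camera(name): name is "scene" or "top" or "wrist"; returns the picture (400x640x3 uint8, blue, green, red); there is no depth.
- env.calibration(name): a dict with "vertical_fov" (degrees; the focal length in pixels is half the picture's height over the tangent of half this angle, whatever the lens; pixels are square), "cx", "cy" (the principal point, pixels), "world_to_cam" (4x4, takes a point from world to camera coordinates). Camera axes: x right, y down, z forward; pixel columns grow to the right and rows downward; lengths in m; the calibration is good to about 2 mm. A picture is of the moment at which its call begins: read the wrist's pose just before it. calibration takes no time and is no camera call; for the wrist camera it gives the pose at the moment of the call.
- env.close_job(): hands the job in; it is judged then, once.
Trained networks look in the newest picture that a camera, given by its name, has taken for a name from the list of things; names that differ only in an ending like _2 or _b are one class to them, and where a whole thing is asked for, a point or a joint stands for the part that bears it (a point fixed in the world has none). Each returns a list of dicts, best first, with "confidence" (0 to 1); they miss things now and then, are a little off and sometimes report something else, mostly with a low value. They report only what shows in the picture. A call takes as long as a camera call.
- env.outline_of(thing, camera): "region" (400x640 bool, what is visible of it) and "extent" ([left, top, width, height] in pixels, round what is visible of it).
- env.place_of(thing, camera): "centre" ([row, column] in pixels: a listed point, or the origin of a listed thing).
The state is a dict: "t": time; "q": joint angles; "dq": joint speeds; "joint_efforts": joint torques, N m; "position": TCP position; "tool_rot": TCP orientation; "wrist_force": force on the tool from outside, world axes, zero at the start; "torque": the same for the moment, N m; "grip_width": finger opening in m; "gripper_force": force on a finger pad.
Only numpy, scipy, OpenCV 4.12 (cv2) and the standard library are available. Lean on these libraries where they do the work, as an engineer would, in place of code of your own. Each camera call takes 0.05 s, during which the arm holds its last target. There are 200 camera calls.

## Working session

There is one attempt and no reset: what is moved stays moved. The work goes in short steps, Python scripts to look and compute and a tool call to move; the robot and the scene stay as the last step left them, time stands still between calls to the robot, and variables do not carry over. Pictures are saved under pics/ and viewed, at most 10 in all, crops included, and the job is handed in when it is done.

Besides the shell and the picture viewer there is one more tool, called after "Call:" by a JSON object that holds its "fn" and its "kwargs". drive_tool: Moves the arm, as the interface text tells. Its arguments: {"type":"object","properties":{"series":{"type":"array"},"newtons":{"type":"number"}},"required":["series"]}

```bash
mkdir -p pics; cat > h.py <<'E'
import numpy as np, cv2
from bench import env
def P(name):
    c=env.calibration(name); T=np.array(c["world_to_cam"]); f=200/np.tan(np.radians(c["vertical_fov"])/2)
    return T,f,c["cx"],c["cy"]
def ray(cal,rc):
    T,f,cx,cy=cal; d=np.array([(rc[1]-cx)/f,(rc[0]-cy)/f,1]); R=T[:3,:3]
    return -R.T@T[:3,3], R.T@(d/np.linalg.norm(d))
def tri(rs):
    A=0;b=0
    for o,d in rs:
        M=np.eye(3)-np.outer(d,d);A=A+M;b=b+M@o
    x=np.linalg.solve(A,b); return x,[np.linalg.norm((np.eye(3)-np.outer(d,d))@(x-o)) for o,d in rs]
def atz(r,z):
    o,d=r; return o+d*(z-o[2])/d[2]
E
python3 - <<'E'
from h import *
ims=[]
cals={}
for n in("scene","top","wrist"):
    cals[n]=P(n); im=env.read_camera(n); cv2.imwrite(f"pics/{n}0.png",im)
    print(n,"cam at",ray(cals[n],(200,320))[0].round(3))
for t in["mug","mug_mouth","dispenser","spout_lip","lever_knob","milk_jug","spice_jar"]:
    rs=[]
    for n in("scene","top","wrist"):
        r=env.place_of(t,n)
        if r:
            print(t,n,[(np.round(q["centre"],1).tolist(),round(q["confidence"],2)) for q in r[:2]])
            if n!="wrist" or r[0]["confidence"]>.5: rs.append(ray(cals[n],r[0]["centre"]))
    if len(rs)>1:
        x,e=tri(rs);print("   ->",x.round(4),np.round(e,4))
print(env.sense()["t"])
E
```

```text
scene cam at [-0.048 -0.676  0.838]
top cam at [0.308 0.045 1.146]
wrist cam at [0.152 0.56  0.384]
mug scene [([205.2, 254.9], 0.56)]
mug top [([257.4, 220.1], 0.8)]
mug wrist [([331.9, 241.8], 0.93)]
   -> [ 0.4163  0.3107 -0.01  ] [0.0075 0.0071 0.0018]
mug_mouth scene [([186.4, 245.3], 0.64)]
mug_mouth top [([259.9, 216.0], 0.81)]
mug_mouth wrist [([365.2, 217.6], 0.71)]
   -> [0.3965 0.3075 0.0743] [0.0014 0.0013 0.0019]
dispenser scene [([245.9, 364.5], 0.81)]
dispenser top [([192.8, 339.5], 0.71)]
   -> [ 0.5855 -0.047  -0.0051] [0.0034 0.0034]
spout_lip scene [([230.3, 326.6], 0.94)]
spout_lip top [([225.9, 332.7], 0.66)]
   -> [ 0.4708 -0.0137  0.0898] [0.002 0.002]
lever_knob scene [([213.5, 365.9], 0.8)]
lever_knob top [([202.0, 379.5], 0.84)]
   -> [ 0.5032 -0.1243  0.2083] [0.0004 0.0004]
milk_jug scene [([228.0, 275.3], 0.96)]
milk_jug top [([248.4, 273.0], 0.59)]
   -> [ 0.4217  0.1631 -0.0038] [0.0065 0.0065]
spice_jar scene [([214.7, 354.0], 0.43)]
spice_jar top [([174.3, 296.0], 0.57)]
   -> [ 0.6515  0.0807 -0.0053] [0.0038 0.0038]
1.2
```

```bash
python3 - <<'E'
import cv2,numpy as np
a=cv2.imread("pics/top0.png")[110:330,160:430];b=cv2.imread("pics/scene0.png")[100:320,200:470]
cv2.imwrite("pics/c1.png",np.vstack([cv2.resize(i,None,fx=1.35,fy=1.35,interpolation=2) for i in(a,b)]))
E
```

```text
(no output)
```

View pics/c1.png

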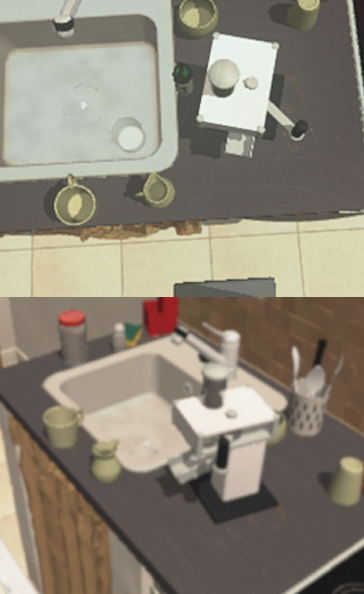

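View pics/wrist0.png

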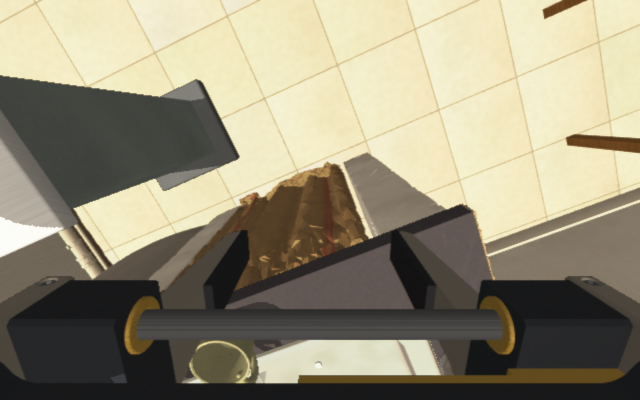

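Top crop: the mug is at about (75,203) with its handle up (world +x, towards the sink). The jug is at (157,190), the dispenser is tilted by about -13° with its chute at (240,145), and the knob is at (297,130). In the wrist view the mug sits at the bottom edge (225,362), so I need a better wrist view.

```bash
python3 - <<'E'
from h import *
from scipy.spatial.transform import Rotation as R
s=env.sense();M=R.from_quat(s["tool_rot"]).as_matrix();print(M.round(3),s["q"])
T=P("wrist")[0];C=-T[:3,:3].T@T[:3,3]
print("cam in tool",(M.T@(C-s["position"])).round(3),"cam axes in tool (rows)",(T[:3,:3]@M).round(3))
# handle direction from top outline
for n,k in(("top",0),("scene",0)):
    o=env.outline_of("mug",n)[0];print(n,o["extent"],o["confidence"])
    cv2.imwrite(f"pics/m_{n}.png",o["region"].astype(np.uint8)*255)
    cal=P(n); rc=np.argwhere(o["region"]); 
    w=np.array([atz(ray(cal,p),0.065) for p in rc]); d=w[:,:2]-[0.3965,0.3075]; r=np.hypot(*d.T)
    far=r>0.05; a=np.arctan2(d[far,1],d[far,0]); print(far.sum(),np.degrees(np.unwrap(np.sort(a)))[[0,len(a)//4,len(a)//2,3*len(a)//4,-1]].round(0), r.max())
    i=np.argmax(r);print(w[i],rc[i])
    if n=="top":
        r2=env.outline_of("dispenser",n)[0]["region"].astype(np.uint8)
        c,_=cv2.findContours(r2,0,1);print(cv2.minAreaRect(max(c,key=cv2.contourArea)))
E
```

```text
[[-0.92   0.391  0.   ]
 [ 0.391  0.92   0.   ]
 [ 0.     0.    -1.   ]] [ 9.58891895e-01  1.58378059e-01  1.59699913e+00  9.97280875e-06
  1.38619201e+00 -2.10129029e-01]
cam in tool [ 0.079  0.001 -0.17 ] cam axes in tool (rows) [[ 0.001  1.    -0.001]
 [-0.961  0.001 -0.278]
 [-0.278  0.001  0.961]]
top [199.8, 237.5, 31.8, 39.8] 0.97
24 [ 5. 12. 15. 18. 23.] 0.06258748701658917
[0.45644567 0.32549196 0.065     ] [239 210]
((348.9627380371094, 183.4932861328125), (82.1235580444336, 85.9344482421875), 10.17551040649414)
scene [233.1, 177.1, 30.0, 34.0] 0.58
286 [-162. -128. -117. -104.   95.] 0.1107792828672382
[0.35352548 0.20539593 0.065     ] [211 249]
```

Call:
{"fn": "drive_tool", "kwargs": {"series": [0,0.052,-0.076,0,-0.248,0,0.052,-0.076,0,-0.248,0,0.052,-0.076,0,-0.248,0,0.052,-0.076,0,-0.248,0,0.052,-0.076,0,-0.248,0,0.052,-0.076,0,-0.248,0,0.052,-0.076,0,-0.248,0,0.052,-0.076,0,-0.248,0,0.052,-0.076,0,-0.248,0,0.052,-0.076,0,-0.248,0,0.052,-0.076,0,-0.248,0,0.052,-0.076,0,-0.248]}}

```text
t: 2.35
position: [0.3188, 0.3918, 0.2147]
tool_rot: [0.812, 0.583, 0.0, -0.0]
wrist_force: [-0.2, 0.7, 0.7]
grip_width: 0.0919
gripper_force: 0.0
```

Call:
{"fn": "drive_tool", "kwargs": {"series": [0,0.052,-0.076,0,-0.248,0,0.052,-0.076,0,-0.248,0,0.052,-0.076,0,-0.248,0,0.052,-0.076,0,-0.248,0,0.052,-0.076,0,-0.248,0,0.052,-0.076,0,-0.248,0,0.052,-0.076,0,-0.248,0,0.052,-0.076,0,-0.248,0,0,0,0,0,0,0,0,0,0]}}

```text
t: 3.18
position: [0.381, 0.3011, 0.2147]
tool_rot: [0.991, 0.131, -0.0, -0.0]
wrist_force: [-0.3, -0.1, -0.1]
grip_width: 0.0917
gripper_force: 0.0
```

```bash
cat >> h.py <<'E'
from scipy.spatial.transform import Rotation as R
def state():
    s=env.sense();M=R.from_quat(s["tool_rot"]).as_matrix()
    print("t",round(s["t"],2),"tcp",np.round(s["position"],4),"yaw_x",round(np.degrees(np.arctan2(M[1,0],M[0,0])),1),"q",np.round(s["q"],2),"F",np.round(s["wrist_force"],1),"w",round(s["grip_width"],4),"gf",np.round(s["gripper_force"],1))
E
python3 - <<'E'
from h import *
state()
cal=P("wrist");im=env.read_camera("wrist");cv2.imwrite("pics/w1.png",im)
for t,z in(("mug",0),("mug_mouth",.074),("milk_jug",0)):
    for q in env.place_of(t,"wrist")[:1]: print(t,np.round(q["centre"]),q["confidence"],atz(ray(cal,q["centre"]),z).round(4))
for o in env.outline_of("mug","wrist")[:1]: print(o["extent"],o["confidence"])
E
```

```text
t 3.18 tcp [0.381  0.3011 0.2147] yaw_x 15.0 q [ 0.42 -0.08  1.84  0.    1.38  1.73] F [-0.3 -0.1 -0.1] w 0.0917 gf 0.0
mug [157. 317.] 0.62 [0.4069 0.3128 0.    ]
mug_mouth [176. 317.] 0.81 [0.3962 0.3086 0.074 ]
milk_jug [185. 435.] 0.86 [0.4124 0.1459 0.    ]
[281.1, 114.8, 72.6, 93.4] 0.95
```

View pics/w1.png

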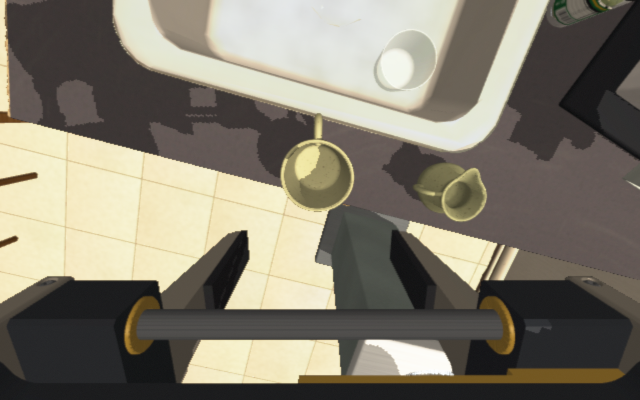

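The mug is at column 317 with its handle straight up the image (318, rows 115–140), so the tool is already aligned with it. Next I grip the handle.

Call:
{"fn": "drive_tool", "kwargs": {"series": [0.4,0.154,0.049,0,0,0.4,0.154,0.049,0,0,0.4,0.154,0.049,0,0,0.4,0,0,-0.2,0,0.4,0,0,-0.2,0,0.4,0,0,-0.2,0,0.4,0,0,-0.2,0,0.4,0,0,-0.2,0,0.4,0,0,-0.15,0,0.4,0,0,-0.08,0,0.4,0,0,0,0], "newtons": 45}}

```text
t: 4.35
position: [0.4476, 0.3226, 0.0271]
tool_rot: [0.991, 0.13, -0.003, 0.001]
wrist_force: [-0.8, 0.3, -0.1]
grip_width: 0.0553
gripper_force: 0.0
```

Call:
{"fn": "drive_tool", "kwargs": {"series": [1,0,0,0,0,1,0,0,0,0,1,0,0,0,0,1,0,0,0,0,1,0,0,0,0,1,0,0,0,0,1,0,0,0,0,1,0,0,0,0]}}

```text
t: 5.02
position: [0.4505, 0.3231, 0.0304]
tool_rot: [0.992, 0.13, 0.0, 0.0]
wrist_force: [-0.4, -0.6, 1.9]
grip_width: 0.0086
gripper_force: 45.0
```

Call:
{"fn": "drive_tool", "kwargs": {"series": [1,0,0,0.1,0,1,0,0,0.2,0,1,0,0,0.2,0,1,0,0,0.2,0,1,0,0,0.2,0,1,0,0,0.2,0,1,0,0,0.1,0,1,-0.06,-0.1,0,0,1,-0.06,-0.15,0,0,1,-0.06,-0.15,0,0,1,-0.06,-0.15,0,0,1,-0.06,-0.15,0,0]}}

```text
t: 6.02
position: [0.404, 0.2173, 0.2092]
tool_rot: [0.992, 0.13, -0.001, 0.0]
wrist_force: [0.1, -0.5, -2.1]
grip_width: 0.0088
gripper_force: 45.0
```

Call:
{"fn": "drive_tool", "kwargs": {"series": [1,-0.06,-0.15,0,0,1,-0.06,-0.15,0,0,1,-0.04,-0.1,0,0,1,0,0,0,0,1,0,0,0,0]}}

```text
t: 6.43
position: [0.3809, 0.158, 0.2097]
tool_rot: [0.992, 0.129, -0.0, -0.0]
wrist_force: [0.5, 0.7, -2.8]
grip_width: 0.0084
gripper_force: 45.0
```

```bash
cat > look.py <<'E'
from h import *
import sys,json
state()
cal=P("wrist");im=env.read_camera("wrist");cv2.imwrite(f"pics/{sys.argv[1]}.png",im)
D={}
for t,z in(("mug_mouth",.074),("spout_lip",.095),("lever_knob",.2115),("dispenser",0),("spice_jar",0)):
    for q in env.place_of(t,"wrist")[:1]:
        r=ray(cal,q["centre"]);D[t]=[list(r[0]),list(r[1])]
        print(t,np.round(q["centre"]),round(q["confidence"],2),atz(r,z).round(4))
json.dump(D,open(sys.argv[1]+".json","w"))
E
python3 look.py w2
```

```text
t 6.43 tcp [0.3809 0.158  0.2097] yaw_x 14.8 q [ 0.1  -0.29  2.03  0.    1.4   1.41] F [ 0.5  0.7 -2.8] w 0.0084 gf 45.0
spout_lip [155. 519.] 0.97 [ 0.473  -0.0209  0.095 ]
```

View pics/w2.png

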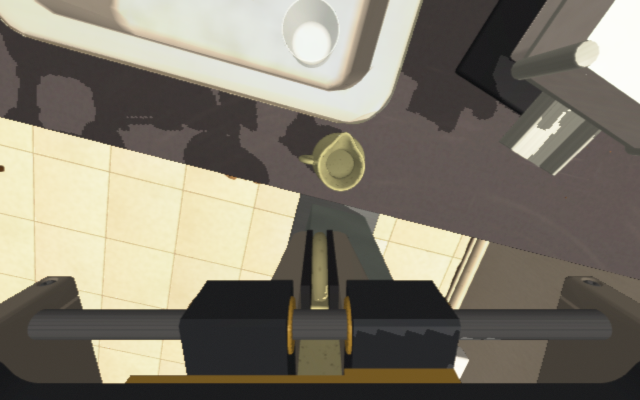

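The chute's lip runs from (502,148) to (553,174). The dispenser's foot corner is at (458,72) and the jug is undisturbed at (338,165). Second view comes from nearer.

Call:
{"fn": "drive_tool", "kwargs": {"series": [1,0,-0.12,0,0,1,0,-0.16,0,0,1,0,-0.16,0,0,1,0,-0.16,0,0,1,0,-0.1,0,0,1,0,0,0,0,1,0,0,0,0]}}

```text
t: 7.32
position: [0.3814, 0.0533, 0.2101]
tool_rot: [0.992, 0.129, 0.0, -0.0]
wrist_force: [0.4, 1.0, -3.7]
grip_width: 0.0086
gripper_force: 45.0
```

```bash
python3 look.py w3; python3 - <<'E'
from h import *
import json
a=json.load(open("w2.json"));b=json.load(open("w3.json"))
s=json.load
top=P("top");sc=P("scene")
L=[[np.array(x) for x in d["spout_lip"]] for d in(a,b)]
print("lip wrist",tri(L)); L+=[ray(top,(225.9,332.7)),ray(sc,(230.3,326.6))]; print(tri(L))
E
```

```text
t 7.32 tcp [0.3814 0.0533 0.2101] yaw_x 14.8 q [-0.18 -0.37  2.09  0.    1.42  1.13] F [ 0.4  1.  -3.7] w 0.0086 gf 45.0
mug_mouth [372. 322.] 0.67 [ 0.1397 -0.0132  0.074 ]
spout_lip [131. 418.] 0.55 [ 0.4693 -0.0211  0.095 ]
lip wrist (array([ 0.47119738, -0.02111809,  0.09472078]), [np.float64(0.0018502692789849496), np.float64(0.001850269278984877)])
(array([ 0.46985122, -0.01765721,  0.09633555]), [np.float64(0.0035735107015722584), np.float64(0.0028898358363439593), np.float64(0.0056474870881768075), np.float64(0.002024642741119172)])
```

View pics/w3.png

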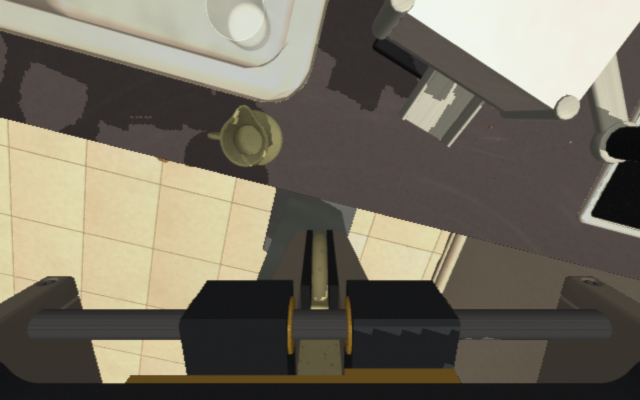

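The lip corners are at (404,117) and (450,145). The housing's front corner posts are near (400,4) and (568,107), and the knob is at the right edge (618,140).

```bash
python3 - <<'E'
from h import *
cal=P("wrist")
for z in(.095,.105,.116):
    a,b=[atz(ray(cal,p),z) for p in((117,404),(145,450))];d=b-a
    print(z,a.round(4),b.round(4),"mid",((a+b)/2).round(4),"len",np.hypot(*d[:2]).round(4),"yaw",np.degrees(np.arctan2(d[1],d[0])+np.pi/2).round(1))
a,b=[atz(ray(cal,p),.21) for p in((4,400),(107,568))];d=b-a
print("housing",a,b,np.hypot(*d[:2]),np.degrees(np.arctan2(d[1],d[0])+np.pi/2))
top=P("top")
a,b=[atz(ray(top,p),.208) for p in((110+122/1.35,160+199/1.35),(110+132/1.35,160+262/1.35))];d=b-a
print("top housing",a,b,np.degrees(np.arctan2(d[1],d[0])+np.pi/2))
# fit: yaw from candidates, predict knob/origin
lip=np.array([.4705,-.0195])
for y in(-10,-13,-16):
    c,s=np.cos(np.radians(y)),np.sin(np.radians(y));Rm=np.array([[c,-s],[s,c]])
    o=lip+Rm@[.115,0]; print(y,"origin",o.round(4),"knob",(o+Rm@(.12*np.array([np.cos(np.radians(-125)),np.sin(np.radians(-125))]))).round(4))
E
```

```text
0.095 [ 0.4783 -0.0029  0.095 ] [ 0.4651 -0.0555  0.095 ] mid [ 0.4717 -0.0292  0.095 ] len 0.0542 yaw -14.1
0.105 [ 4.776e-01 -2.000e-04  1.050e-01] [ 0.4648 -0.0509  0.105 ] mid [ 0.4712 -0.0255  0.105 ] len 0.0523 yaw -14.1
0.116 [0.4768 0.0028 0.116 ] [ 0.4645 -0.0459  0.116 ] mid [ 0.4706 -0.0215  0.116 ] len 0.0502 yaw -14.1
housing [0.52206418 0.04948938 0.21      ] [ 0.49882902 -0.05919277  0.21      ] 0.11113812831857665 -12.067601466904605
top housing [0.51738415 0.05106424 0.208     ] [ 0.49226151 -0.06111344  0.208     ] -12.623326237621631
-10 origin [ 0.5838 -0.0395] knob [ 0.4989 -0.1243]
-13 origin [ 0.5826 -0.0454] knob [ 0.4934 -0.1257]
-16 origin [ 0.581  -0.0512] knob [ 0.4878 -0.1267]
```

Call:
{"fn": "drive_tool", "kwargs": {"series": [1,-0.008,-0.015,0,0.242,1,-0.008,-0.015,0,0.242,1,-0.008,-0.015,0,0.242,1,-0.008,-0.015,0,0.242,1,-0.008,-0.015,0,0.242,1,-0.008,-0.015,0,0.242,1,-0.008,-0.015,0,0.242,1,-0.008,-0.015,0,0.242,1,-0.008,-0.015,0,0.242,1,-0.008,-0.015,0,0.242,1,-0.008,-0.015,0,0.242,1,-0.008,-0.015,0,0.242]}}

```text
t: 8.62
position: [0.3666, 0.0267, 0.21]
tool_rot: [0.653, 0.757, -0.0, -0.0]
wrist_force: [0.8, 0.3, -2.3]
grip_width: 0.0082
gripper_force: 45.0
```

Call:
{"fn": "drive_tool", "kwargs": {"series": [1,-0.008,-0.015,0,0.242,1,-0.008,-0.015,0,0.242,1,-0.008,-0.015,0,0.242,1,-0.008,-0.015,0,0.242,1,-0.008,-0.015,0,0.242,1,-0.008,-0.015,0,0.242,1,-0.008,-0.015,0,0.242,1,-0.008,-0.015,0,0.242,1,-0.008,-0.015,0,0.242,1,-0.008,-0.015,0,0.242,1,0,0,0,0,1,0,0,0,0]}}

```text
t: 9.62
position: [0.3546, 0.004, 0.21]
tool_rot: [0.111, 0.994, 0.0, -0.0]
wrist_force: [0.6, -0.2, -1.8]
grip_width: 0.0085
gripper_force: 45.0
```

```bash
cat > lk2.py <<'E'
from h import *
import sys
state(); im={}
cals={}
rs={"mug":[],"mug_mouth":[],"spout_lip":[]}
for n in("scene","top"):
    im[n]=env.read_camera(n);cal=P(n)
    for t in rs:
        for q in env.place_of(t,n)[:1]: rs[t].append(ray(cal,q["centre"]));print(n,t,np.round(q["centre"],1),round(q["confidence"],2))
for t in rs:
    if len(rs[t])>1: x,e=tri(rs[t]);print(t,x.round(4),np.round(e,4))
a=im["top"][130:290,250:430];b=im["scene"][130:290,240:420]
cv2.imwrite(f"pics/{sys.argv[1]}.png",np.hstack([cv2.resize(i,None,fx=2.2,fy=2.2,interpolation=2) for i in(a,b)]))
E
python3 lk2.py p1
```

```text
t 9.62 tcp [0.3546 0.004  0.21  ] yaw_x 167.2 q [-0.33 -0.47  2.16  0.    1.45 -1.68] F [ 0.6 -0.2 -1.8] w 0.0085 gf 45.0
scene mug [212.5 300.3] 0.76
scene mug_mouth [189.  307.5] 0.82
scene spout_lip [229.  325.3] 0.97
top mug_mouth [252.8 275.2] 0.62
top spout_lip [222.8 334.9] 0.75
mug_mouth [0.439  0.1119 0.164 ] [0.048 0.048]
spout_lip [ 0.4719 -0.0165  0.0975] [0.0044 0.0044]
```

View pics/p1.png

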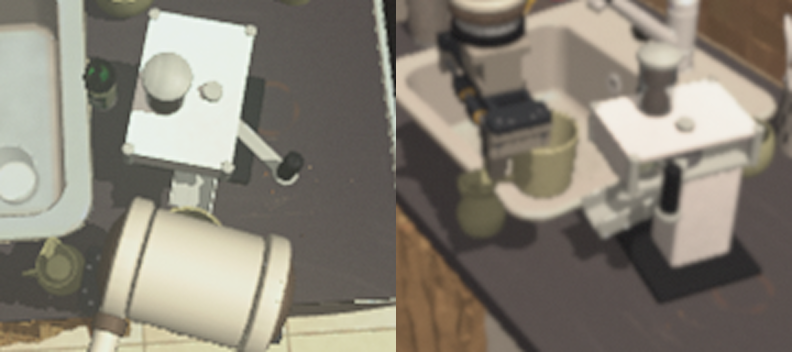

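The mug hangs upright, just in front of the chute (left panel (195,215); right panel (545,155)). I'll lower it in front, then slide it in under the lip.

Call:
{"fn": "drive_tool", "kwargs": {"series": [1,0,0,-0.1,0,1,0,0,-0.2,0,1,0,0,-0.2,0,1,0,0,-0.2,0,1,0,0,-0.2,0,1,0,0,-0.15,0,1,0,0,-0.1,0,1,0,0,0,0,1,0,0,0,0,1,0,0,0,0]}}

```text
t: 10.85
position: [0.3559, 0.0034, 0.0388]
tool_rot: [0.11, 0.994, -0.0, 0.001]
wrist_force: [0.5, -0.1, -2.7]
grip_width: 0.0084
gripper_force: 45.0
```

```bash
python3 lk2.py p2
```

```text
t 10.85 tcp [0.3559 0.0034 0.0388] yaw_x 167.4 q [-0.33 -0.21  2.34 -0.    1.01 -1.69] F [ 0.5 -0.1 -2.7] w 0.0084 gf 45.0
scene mug [260.1 300.6] 0.97
scene mug_mouth [239.8 307.1] 0.81
scene spout_lip [229.9 328.2] 0.88
top mug [253.2 333.4] 0.7
top mug_mouth [247.7 333.2] 0.74
top spout_lip [225.3 335.7] 0.74
mug [ 0.3966 -0.0106  0.0187] [0.0054 0.0054]
mug_mouth [ 0.4111 -0.0104  0.0846] [0.0005 0.0005]
spout_lip [ 0.4705 -0.0213  0.097 ] [0.0017 0.0017]
```

View pics/p2.png

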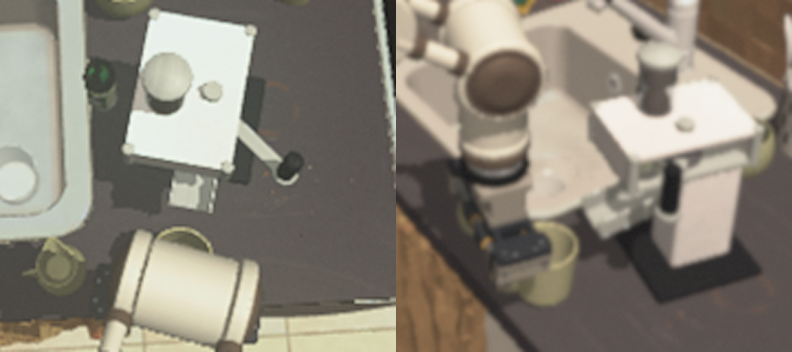

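Measured mouth is (0.411,-0.010), with the rim at about 0.083. I need +35 mm x and -6 mm y to reach the lip, after lowering a little.

Call:
{"fn": "drive_tool", "kwargs": {"series": [1,0,0,-0.03,0,1,0.03,-0.005,0,0,1,0.05,-0.009,0,0,1,0.05,-0.009,0,0,1,0.05,-0.009,0,0,1,0.05,-0.008,0,0,1,0,0,0,0,1,0,0,-0.01,0,1,0,0,-0.01,0,1,0,0,-0.005,0,1,0,0,0,0,1,0,0,0,0]}}

```text
t: 12.25
position: [0.3892, -0.0023, 0.0303]
tool_rot: [0.11, 0.994, -0.0, -0.0]
wrist_force: [-6.2, 1.2, 10.3]
grip_width: 0.0085
gripper_force: 45.0
```

```bash
python3 lk2.py p3
```

```text
t 12.25 tcp [ 0.3892 -0.0023  0.0303] yaw_x 167.4 q [-0.32 -0.09  2.25 -0.    0.98 -1.67] F [-6.2  1.2 10.3] w 0.0085 gf 45.0
scene mug [258.9 316.4] 0.68
scene mug_mouth [239.2 319.9] 0.68
scene spout_lip [228.8 325.6] 0.88
top spout_lip [225.2 334.8] 0.65
spout_lip [ 0.4681 -0.0173  0.0999] [0.001 0.001]
```

The mug is down (10 N upward force). Release, back out along the handle and rise.

Call:
{"fn": "drive_tool", "kwargs": {"series": [0.4,0,0,0,0,0.4,0,0,0,0,0.4,0,0,0,0,0.4,0,0,0,0,0.4,0,0,0,0,0.4,0,0,0.1,0,0.4,0,0,0.2,0,0.4,0,0,0.2,0,0.4,0,0,0.25,0,0.4,0,0,0.25,0,0.4,0,0,0.25,0,0.4,0,0,0.25,0]}}

```text
t: 13.65
position: [0.3889, -0.0021, 0.2561]
tool_rot: [0.11, 0.994, -0.0, 0.0]
wrist_force: [0.4, -0.1, -1.1]
grip_width: 0.0549
gripper_force: 0.0
```

Call:
{"fn": "drive_tool", "kwargs": {"series": [1,0,-0.2,0.1,0,1,0,-0.25,0.1,0,1,0,-0.25,0.1,0,1,0,-0.25,0,0,1,0,-0.25,0,0,1,0,-0.25,0,0,1,0,0,0,0,1,0,0,0,0]}}

```text
t: 14.32
position: [0.3888, -0.2208, 0.2988]
tool_rot: [0.111, 0.994, 0.001, -0.001]
wrist_force: [0.6, 1.4, -0.2]
grip_width: 0.0036
gripper_force: 0.0
```

```bash
python3 lk2.py p4; python3 - <<'E'
from h import *
rs=[]
for n in("scene","top"):
    for q in env.place_of("lever_knob",n)[:1]: print(n,q); rs.append(ray(P(n),q["centre"]))
if len(rs)>1: print(tri(rs))
E
```

```text
t 14.32 tcp [ 0.3888 -0.2208  0.2988] yaw_x 167.2 q [-0.79 -0.23  1.81  0.    1.56 -2.14] F [ 0.6  1.4 -0.2] w 0.0036 gf 0.0
scene mug [257.2 314.9] 0.94
scene mug_mouth [239.2 317.4] 0.93
scene spout_lip [230.7 330.2] 0.9
top mug [246.1 330. ] 0.92
top mug_mouth [232.1 335.5] 0.94
top spout_lip [223.4 334. ] 0.68
mug [ 0.4299 -0.0091  0.0066] [0.0075 0.0075]
mug_mouth [ 0.4483 -0.017   0.0737] [0.0063 0.0063]
spout_lip [ 0.4785 -0.0182  0.0876] [0.0029 0.0029]
scene {'centre': [213.7, 363.7], 'confidence': 0.62}
top {'centre': [206.4, 380.5], 'confidence': 0.65}
(array([ 0.49252144, -0.1256858 ,  0.21312199]), [np.float64(0.0019153934300630766), np.float64(0.0019153934300630811)])
```

View pics/p4.png

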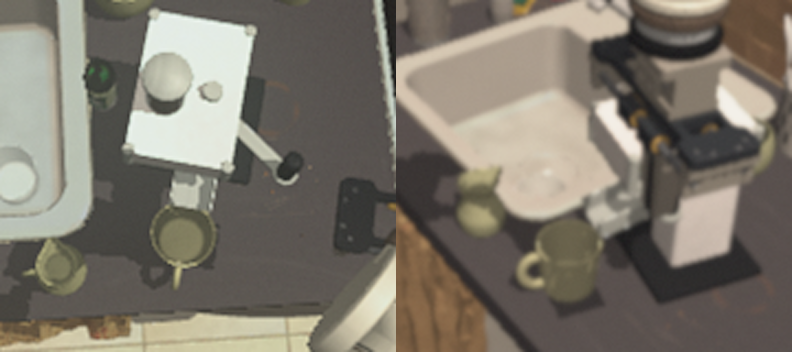

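The mug stands under the chute, handle forward, mouth at left panel (185,235). The knob is at (290,165), which agrees with the dispenser model. Next I grip the knob with the fingers radial.

Call:
{"fn": "drive_tool", "kwargs": {"series": [0.45,0.117,0.104,0,-0.203,0.45,0.117,0.104,0,-0.203,0.45,0.117,0.104,0,-0.203,0.45,0.117,0.104,0,-0.203,0.45,0.117,0.104,0,-0.203,0.45,0.117,0.104,0,-0.203,0.45,0,0,0,0,0.45,0,0,0,0]}}

```text
t: 15.48
position: [0.4948, -0.1255, 0.2991]
tool_rot: [0.401, 0.916, -0.0, -0.0]
wrist_force: [0.0, 0.1, 0.6]
grip_width: 0.0501
gripper_force: 0.0
```

```bash
python3 - <<'E'
from h import *
state()
cal=P("wrist");im=env.read_camera("wrist");cv2.imwrite("pics/k.png",im)
s=env.sense();T,f,cx,cy=cal
for nm,p in(("knobtop pred",[.4942,-.1273,.243]),("tcp",s["position"])):
    c=T@np.r_[p,1];print(nm,(cy+f*c[1]/c[2]).round(),(cx+f*c[0]/c[2]).round())
print([(q["centre"],q["confidence"]) for q in env.place_of("lever_knob","wrist")])
E
```

```text
t 15.48 tcp [ 0.4948 -0.1255  0.2991] yaw_x 132.7 q [-0.49 -0.06  1.65 -0.    1.54 -1.23] F [0.  0.1 0.6] w 0.0501 gf 0.0
knobtop pred 218.0 317.0
tcp 246.0 317.0
[([210.3, 317.3], 0.89)]
```

View pics/k.png

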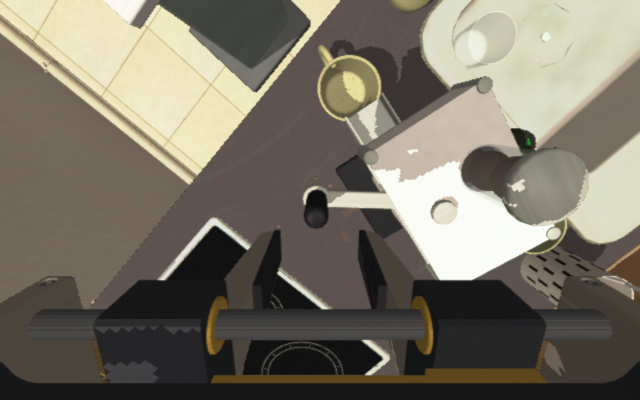

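The knob's top is at (316,218), exactly where predicted (217–218, 317), and the lip clearly overlaps the mug's mouth. Descend and grip.

Call:
{"fn": "drive_tool", "kwargs": {"series": [0.45,0,-0.006,-0.1,0,0.45,0,0,-0.15,0,0.45,0,0,-0.15,0,0.45,0,0,-0.15,0,0.45,0,0,-0.075,0,0.45,0,0,0,0,1,0,0,0,0,1,0,0,0,0,1,0,0,0,0,1,0,0,0,0,1,0,0,0,0,1,0,0,0,0], "newtons": 35}}

```text
t: 16.58
position: [0.4938, -0.129, 0.207]
tool_rot: [0.403, 0.915, -0.002, 0.0]
wrist_force: [-6.3, -5.0, 4.0]
grip_width: 0.021
gripper_force: 35.0
```

```bash
python3 - <<'E'
from h import *
state()
O=np.array([.583,-.0465]);p=env.sense()["position"][:2]
d=p-O;r=np.hypot(*d);a0=np.arctan2(d[1],d[0]);print(r,np.degrees(a0))
prev=p
for k in range(1,15):
    a=a0+1.34*k/14;n=O+r*np.array([np.cos(a),np.sin(a)]);print(k,n.round(4),((n-prev)/.15).round(3));prev=n
print("turn per row",1.34/14/.5)
E
```

```text
t 16.58 tcp [ 0.4938 -0.129   0.207 ] yaw_x 132.5 q [-0.49 -0.    1.78 -0.    1.36 -1.23] F [-6.3 -5.   4. ] w 0.021 gf 35.0
0.12147784755842571 -137.2406527390593
1 [ 0.5021 -0.1371] [ 0.055 -0.054]
2 [ 0.5111 -0.1444] [ 0.06  -0.049]
3 [ 0.5208 -0.1509] [ 0.065 -0.043]
4 [ 0.5311 -0.1563] [ 0.068 -0.036]
5 [ 0.5418 -0.1608] [ 0.072 -0.03 ]
6 [ 0.5529 -0.1642] [ 0.074 -0.023]
7 [ 0.5643 -0.1665] [ 0.076 -0.016]
8 [ 0.5759 -0.1678] [ 0.077 -0.008]
9 [ 0.5875 -0.1679] [ 0.077 -0.001]
10 [ 0.5991 -0.1669] [0.077 0.007]
11 [ 0.6105 -0.1648] [0.076 0.014]
12 [ 0.6217 -0.1617] [0.075 0.021]
13 [ 0.6325 -0.1574] [0.072 0.028]
14 [ 0.6429 -0.1522] [0.069 0.035]
turn per row 0.19142857142857145
```

Call:
{"fn": "drive_tool", "kwargs": {"series": [1,0.055,-0.054,0,0.191,1,0.06,-0.049,0,0.191,1,0.065,-0.043,0,0.191,1,0.068,-0.036,0,0.191,1,0.072,-0.03,0,0.191,1,0.074,-0.023,0,0.191,1,0.076,-0.016,0,0.191,1,0.077,-0.008,0,0.191,1,0.077,-0.001,0,0.191,1,0.077,0.007,0,0.191,1,0.076,0.014,0,0.191]}}

```text
t: 17.5
position: [0.6103, -0.1683, 0.2071]
tool_rot: [-0.112, 0.994, -0.005, -0.002]
wrist_force: [-7.2, -14.0, 2.8]
grip_width: 0.0211
gripper_force: 35.0
```

Call:
{"fn": "drive_tool", "kwargs": {"series": [1,0.075,0.021,0,0.191,1,0.072,0.028,0,0.191,1,0.04,0.02,0,0.1,1,0,0,0,0,1,0,0,0,0]}}

```text
t: 17.92
position: [0.6367, -0.1593, 0.207]
tool_rot: [-0.228, 0.974, -0.005, -0.004]
wrist_force: [-11.2, -16.8, 4.1]
grip_width: 0.021
gripper_force: 35.0
```

```bash
python3 - <<'E'
from h import *
state();d=env.sense()["position"][:2]-np.array([.583,-.0465]);a=np.arctan2(d[1],d[0]);print(np.hypot(*d),"lever est",a+np.radians(137.7))
cal=P("wrist");im=env.read_camera("wrist");cv2.imwrite("pics/k2.png",im)
rs=[]
for n in("scene","top"):
    env.read_camera(n)
    for q in env.place_of("lever_knob",n)[:1]: print(n,q); rs.append(ray(P(n),q["centre"]))
if len(rs)>1: print(tri(rs))
E
```

```text
t 17.92 tcp [ 0.6367 -0.1593  0.207 ] yaw_x -153.6 q [-0.42  0.37  1.35 -0.01  1.42 -2.45] F [-11.2 -16.8   4.1] w 0.021 gf 35.0
0.1249158080077408 lever est 1.2766349407565927
scene {'centre': [200.9, 412.8], 'confidence': 0.66}
top {'centre': [224.3, 335.6], 'confidence': 0.61}
(array([ 0.53232024, -0.09318594,  0.21395232]), [np.float64(0.11107847238494638), np.float64(0.11107847238494634)])
```

Call:
{"fn": "drive_tool", "kwargs": {"series": [1,0.02,0.01,0,0,1,0.01,0.005,0,0,1,0,0,0,0,1,0,0,0,0]}}

```text
t: 18.5
position: [0.6376, -0.1589, 0.207]
tool_rot: [-0.227, 0.974, -0.005, -0.008]
wrist_force: [-25.3, -20.1, 9.0]
grip_width: 0.0209
gripper_force: 35.0
```

The force rises without motion, so the lever is at its stop. Let go, then lift away.

Call:
{"fn": "drive_tool", "kwargs": {"series": [0.35,0,0,0,0,0.35,0,0,0,0,0.35,0,0,0,0,0.35,0,0,0,0,0.35,0,0,0,0,0.35,0,0,0,0,0.35,0,0,0.2,0,0.35,0,0,0.2,0,0.35,0,0,0.2,0,0.35,0,0,0.2,0,0.35,0,-0.2,0,0,0.35,0,-0.2,0,0]}}

```text
t: 19.5
position: [0.6453, -0.2098, 0.3296]
tool_rot: [-0.231, 0.973, -0.002, 0.003]
wrist_force: [0.1, -0.1, -0.7]
grip_width: 0.0597
gripper_force: 0.0
```

Call:
{"fn": "drive_tool", "kwargs": {"series": [0.35,0,-0.2,0,0,0.35,0,0,0,0,0.35,0,0,0,0,0.35,0,0,0,0,0.35,0,0,0,0,0.35,0,0,0,0,0.35,0,0,0,0,0.35,0,0,0,0]}}

```text
t: 20.17
position: [0.6438, -0.2395, 0.3258]
tool_rot: [-0.23, 0.973, -0.0, 0.0]
wrist_force: [0.4, -0.2, -0.3]
grip_width: 0.0599
gripper_force: 0.0
```

```bash
python3 lk2.py p5; python3 - <<'E'
from h import *
rs=[]
for t in("lever_knob","choc_1_center"):
  rs=[]
  for n in("scene","top"):
    for q in env.place_of(t,n)[:1]: print(t,n,q); rs.append(ray(P(n),q["centre"]))
  if len(rs)>1: print(tri(rs))
E
```

```text
t 20.17 tcp [ 0.6438 -0.2395  0.3258] yaw_x -153.4 q [-0.53  0.41  1.07  0.    1.66 -2.57] F [ 0.4 -0.2 -0.3] w 0.0599 gf 0.0
scene mug_mouth [237.7 319.2] 0.96
scene spout_lip [229.9 328.6] 0.86
top mug [246.  330.6] 0.57
top mug_mouth [233.5 332.3] 0.9
top spout_lip [224.  336.2] 0.71
mug_mouth [ 0.4508 -0.0111  0.0718] [0. 0.]
spout_lip [ 0.4728 -0.0222  0.0968] [0.0004 0.0004]
lever_knob scene {'centre': [212.8, 363.9], 'confidence': 0.59}
lever_knob top {'centre': [205.7, 378.0], 'confidence': 0.45}
(array([ 0.49607735, -0.12089013,  0.21067354]), [np.float64(0.003060552553668268), np.float64(0.0030605525536681897)])
choc_1_center top {'centre': [239.5, 334.5], 'confidence': 0.44}
```

View pics/p5.png

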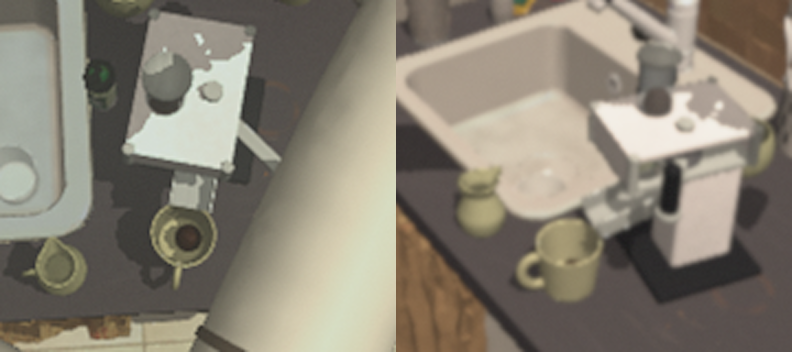

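The ball is in the mug (left panel (188,237)), the knob is home (right panel (672,188)), and the jug is in place. I'll let it settle for a second, then hand in.

Call:
{"fn": "drive_tool", "kwargs": {"series": [0.35,0,0,0,0,0.35,0,0,0,0,0.35,0,0,0,0,0.35,0,0,0,0,0.35,0,0,0,0,0.35,0,0,0,0,0.35,0,0,0,0,0.35,0,0,0,0,0.35,0,0,0,0,0.35,0,0,0,0,0.35,0,0,0,0,0.35,0,0,0,0]}}

```text
t: 21.77
position: [0.6437, -0.2403, 0.3256]
tool_rot: [-0.229, 0.973, -0.0, -0.0]
wrist_force: [0.1, 0.2, -0.2]
grip_width: 0.0598
gripper_force: 0.0
```

```bash
python3 -c "
from bench import env
print(env.close_job())"
```

```text
the job is handed in; nothing more can be done
None
```

I handed the job in at about 22 s; no verdict was returned, but the last pictures show one ball in the mug, the mug standing under the spout, the lever home, and the jug and spice jar where they were.

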